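# Hand out the parcels in the letterbox hall

## Task

Put each parcel into the wooden tray of the household whose name card has the colour of its sticker, lying flat on the tray's floor inside the rim with its label up. The blue household has two: lay the larger in the tray and set the smaller squarely on top of it, lined up with it. Set the parcels down gently rather than dropping them, and leave the mug, the bell and the roll of tape where they stand.

Things in the scene. Friction and masses are not known exactly. Their poses are not given: they have to be found in the camera images.
- carton_blue_large_mid (a point): centre (half-way up) of the larger brown cardboard shipping carton with a round blue sticker and a white address label on its top; rigid, loose, about 300 g, 108 mm long (its x) by 58 mm wide (its y) by 48 mm high (its z, up); starts flat on the table, label up. The sticker lies at its +x end.
- carton_blue_small_mid (a point): centre (half-way up) of the smaller white cardboard shipping carton with a round blue sticker and a white address label on its top; rigid, loose, about 140 g, 84 mm long (its x) by 50 mm wide (its y) by 44 mm high (its z, up); starts flat on the table, label up. The sticker lies at its +x end.
- carton_green_mid (a point): centre (half-way up) of the brown cardboard shipping carton with a round green sticker and a white address label on its top; rigid, loose, about 240 g, 100 mm long (its x) by 54 mm wide (its y) by 52 mm high (its z, up); starts flat on the table, label up. The sticker lies at its +x end.
- carton_red_mid (a point): centre (half-way up) of the white cardboard shipping carton with a round red sticker and a white address label on its top; rigid, loose, about 200 g, 92 mm long (its x) by 56 mm wide (its y) by 46 mm high (its z, up); starts flat on the table, label up. The sticker lies at its +x end.
- tray_blue_seat (a point): inner floor's centre in the blue household's dark wooden tray (blue name card on the ledge at its +x end). Fixed. Inside 132 mm long (x) by 80 wide (y); walls 6 mm thick, top 18 mm above this floor, which is 6 mm above the table. Mid-way each long wall has a finger notch 72 mm wide, down to the floor. Ledge: x 72 to 102 mm from here, no higher than the walls; z is up.
- tray_green_seat (a point): inner floor's centre in the green household's dark wooden tray (green name card on the ledge at its +x end). Fixed. Inside 132 mm long (x) by 80 wide (y); walls 6 mm thick, top 18 mm above this floor, which is 6 mm above the table. Mid-way each long wall has a finger notch 72 mm wide, down to the floor. Ledge: x 72 to 102 mm from here, no higher than the walls; z is up.
- tray_red_seat (a point): inner floor's centre in the red household's dark wooden tray (red name card on the ledge at its +x end). Fixed. Inside 132 mm long (x) by 80 wide (y); walls 6 mm thick, top 18 mm above this floor, which is 6 mm above the table. Mid-way each long wall has a finger notch 72 mm wide, down to the floor. Ledge: x 72 to 102 mm from here, no higher than the walls; z is up.
- mug: white ceramic mug, 80 mm across, 92 mm high, standing loose beside the work; origin under its centre. A bystander.
- bell: reception bell, steel dome on a dark wooden foot, 84 mm across, 57 mm high, loose; origin under its centre. A bystander.
- tape_roll: roll of brown parcel tape lying flat, 100 mm across, 48 mm high, loose; origin under its centre. A bystander.

How it is judged:
By the outcome, as a careful person would: the job done as asked, in the order asked, and still so for the second after the job is handed in, with the robot touching nothing.
It also fails if it takes over 104 s, if anything falls off the work surface, if the arm or the gripper's body presses on something with over 40 N, if the wrist force passes 120 N, or if a joint passes its speed limit or range.

## Robot

A 7-joint arm with a two-finger parallel gripper is mounted at the origin on the work surface. World frame = base frame: x ahead of the robot, y to its left, z up, the work surface at z = 0. Lengths are in m, angles in degrees, forces in N, time in s.
With the tool pointing down it reaches from about 0.35 to 0.9 m from the base axis. Payload 8.1 kg.
Tool frame: the origin (TCP) lies on the mounting face of the last link; the fingertips stand 173 mm ahead of it and the grasp point (between the pads) lies 155 mm ahead of it; z points along the fingers, y is the line along which they close (so a half turn about z gives the same grasp; the last joint's range is limited). The gripper opens to 85 mm and grips with 20 to 120 N. Pads are 22 mm wide; open, the fingers measure 114 mm over their backs; the gripper's body (76 mm by 85 mm) begins 54 mm behind the grasp point. The pads swing forward as they close: fully open they stand 13 mm farther back than shut.
Start: joints at [69.58, 24.895, 1.432, 90.138, -0.665, 64.973, -4.303], TCP at [0.157, -0.605, 0.405] pointing down, gripper open.
Joint ranges: [-149.89, 149.89], [-25.12, 119.58], [-72.63, 75.52], [4.76, 147.25], [-75.54, 255.54], [6.69, 114.76], [-157.13, 157.13]. Speed limits (degrees/s): [127.2, 127.2, 172.46, 172.46, 180, 180, 180].

## Interface

Orientations are given as a 3x3 rotation matrix whose columns are the frame's x, y, z axes.
In Python, from station import env, cams, order gives the robot as it stands.
- The arm moves only by the tool play_rows, never from a script. Its argument "plan" is a list of rows, each a list of 3 entries, a list of its own where there are three numbers: the gripper's target within -1 to 1 (shut at 1, half-way at 0, fully open at -1), then the shift along the tool's x, y, z as a fraction of full scale, then the turn, a rotation vector about the tool's x, y, z as a fraction of full scale. A call has exactly 5 rows; each row is the pose to reach, as a shift and turn from the pose commanded when the call began, along the tool's axes at that moment, turning the shorter way round; what a row does not reach only later rows make up. Full scale, the value 1, is 150 mm for a shift and pi rad for a turn. A row lasts 1/10 s, in which the tool goes at most 50 mm and 8.59 degrees, less where a joint would pass 70% of its speed; a pose out of reach is approached as far as the arm can. A call with a number of a shift or a turn outside -1 to 1 is refused whole. A call with a gripper value outside its range is refused whole. The fingers move at their own pace and stop on an object; "force" is the grip in N (left out, the last holds). Time passes only in rows, so rows that repeat a pose let the fingers close, or fill a call up. It gives the time, the measured TCP pose, the force, the opening and the grip force at its end, in the units of the state.
- env.get_state(): the state, without advancing time (a new reading comes with each control period).
- cams.camera(name): name is "side" or "top"; returns the picture (480x640x3 uint8, red, green, blue); there is no depth.
- cams.camera_info(name): a dict with "camera_matrix" (3x3 intrinsics, pixels), "xyz" and "orientation" of the camera in the world. Camera axes: x right, y down, z forward; pixel columns grow to the right and rows downward; lengths in m; the calibration is good to about 2 mm. A picture is of the moment at which its call begins. camera_info takes no time and is no camera call.
- order.job_done(): hands the job in; it is judged then, once.
The state is a dict: "time_s": time; "joints": joint angles; "dq": joint speeds; "joint_efforts": joint torques, N m; "ee_pos": TCP position; "ee_rot": TCP orientation; "wrist_force": force on the tool from outside, world axes, zero at the start; "ft_torque": the same for the moment, N m; "finger_gap": opening from 0.0 (shut) to 1.0 (fully open); "gripper_force": force on a finger pad.
Only numpy, scipy, OpenCV 4.12 (cv2) and the standard library are available. Lean on these libraries where they do the work, as an engineer would, in place of code of your own. Each camera call takes 0.05 s, during which the arm holds its last target. There are 200 camera calls.

## Working session

There is one attempt and no reset: what is moved stays moved. The work goes in short steps, Python scripts to look and compute and a tool call to move; the robot and the scene stay as the last step left them, time stands still between calls to the robot, and variables do not carry over. Pictures are saved under pics/ and viewed, at most 14 in all, crops included, and the job is handed in when it is done.

Besides the shell and the picture viewer there is one more tool, called after "Request:" by a JSON object that holds its "method" and its "body". play_rows: Moves the arm, as the interface text tells. Shift numbers are shares of 150 mm and turn numbers shares of pi rad, none past 1 either way. Its arguments: {"type":"object","properties":{"plan":{"type":"array","items":{"type":"array"}},"force":{"type":"number"}},"required":["plan"]}

```bash
ls; mkdir -p pics; python3 - <<'E'
from station import env,cams,order
import cv2
for n in("top","side"):
    cv2.imwrite(f"pics/{n}0.png",cams.camera(n)[:,:,::-1]); print(cams.camera_info(n))
print(env.get_state())
E
```

```text
pics
{'camera_matrix': array([[536.18373048,   0.        , 321.45870009],
       [  0.        , 536.18373048, 251.48309684],
       [  0.        ,   0.        ,   1.        ]]), 'xyz': array([0.28485817, 0.02061959, 1.48783686]), 'orientation': array([[ 0.01341606, -0.98534527,  0.17004325],
       [-0.99987967, -0.01189577,  0.00995632],
       [-0.00778762, -0.17015637, -0.9853863 ]])}
{'camera_matrix': array([[516.28162343,   0.        , 320.96140825],
       [  0.        , 516.28162343, 240.01133775],
       [  0.        ,   0.        ,   1.        ]]), 'xyz': array([0.33057237, 1.03255742, 0.87757095]), 'orientation': array([[-0.98339321, -0.10259961,  0.14970344],
       [-0.18102719,  0.61325365, -0.76886223],
       [-0.01292122, -0.78319428, -0.62164279]])}
{'time_s': 0.1, 'joints': array([69.58100403, 24.93440581,  1.43164545, 90.18513879, -0.66569337,
       64.97444626, -4.30302257]), 'dq': array([ 0.00741856, -0.03342069,  0.03558112, -0.19970166,  0.0091166 ,
       -0.0041646 ,  0.02463008]), 'joint_efforts': array([ 5.07618402e-03, -6.71753812e+01,  1.02842074e+00, -3.16904819e+01,
        1.56194391e-02,  7.10774388e-03,  3.18545105e-06]), 'ee_pos': array([ 0.15682743, -0.60478194,  0.40397487]), 'ee_rot': array([[ 9.67993576e-01,  2.50974483e-01, -4.94802834e-04],
       [ 2.50974940e-01, -9.67992556e-01,  1.41091641e-03],
       [-1.24861444e-04, -1.48994113e-03, -9.99998882e-01]]), 'wrist_force': array([ 0.94291529,  1.00379767, -0.22879227]), 'ft_torque': array([ 0.00615955, -0.01576469, -0.04837021]), 'gripper_force': 0.0, 'finger_gap': 0.9983242632771115}
```

View pics/top0.png

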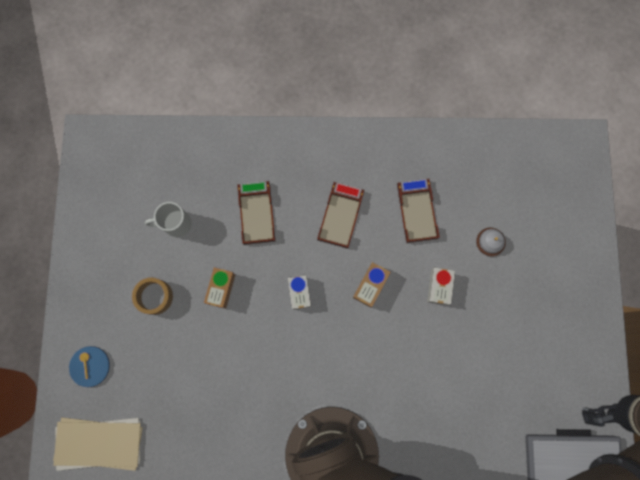

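View pics/side0.png

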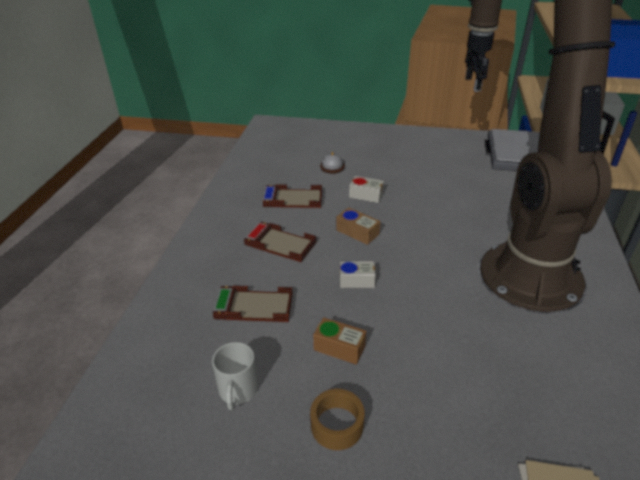

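```bash
cat > h.py <<'E'
import numpy as np, cv2
from station import env,cams,order
def cast(n,uv,z):
    c=cams.camera_info(n);K=c["camera_matrix"];R=c["orientation"];p=c["xyz"]
    uv=np.atleast_2d(uv).astype(float)
    d=np.c_[(uv-[K[0,2],K[1,2]])/[K[0,0],K[1,1]],np.ones(len(uv))]@R.T
    return p+d*((z-p[2])/d[:,2])[:,None]
def proj(n,P):
    c=cams.camera_info(n);K=c["camera_matrix"];q=(np.atleast_2d(P)-c["xyz"])@c["orientation"]
    return q[:,:2]/q[:,2:]*[K[0,0],K[1,1]]+[K[0,2],K[1,2]]
E
python3 - <<'E'
import cv2,numpy as np
im=cv2.imread("pics/top0.png")
def cr(x,y,w,h,s): return cv2.resize(im[y:y+h,x:x+w],None,fx=s,fy=s,interpolation=cv2.INTER_CUBIC)
a=cr(200,260,133,50,6);a=a[:300,:798];b=cr(345,260,133,50,6)
cv2.imwrite("pics/c1.png",np.vstack([a,b]))
cv2.imwrite("pics/c2.png",cr(230,172,220,80,3.6))
hsv=cv2.cvtColor(im,cv2.COLOR_BGR2HSV)
for p in[(223,298),(372,300),(299,307),(299,285),(440,299),(440,285),(256,230),(420,230),(350,265),(383,270),(368,268),(213,290)]:print(p,hsv[p[1],p[0]])
E
```

```text
(223, 298) [ 16 119 139]
(372, 300) [ 17  78 143]
(299, 307) [ 18  76 131]
(299, 285) [114 193 161]
(440, 299) [ 28  26 156]
(440, 285) [ 13  89 154]
(256, 230) [ 22  45 146]
(420, 230) [ 22  44 145]
(350, 265) [150   2 123]
(383, 270) [  9  71 130]
(368, 268) [ 15  61 129]
(213, 290) [ 35  17 165]
```

View pics/c1.png

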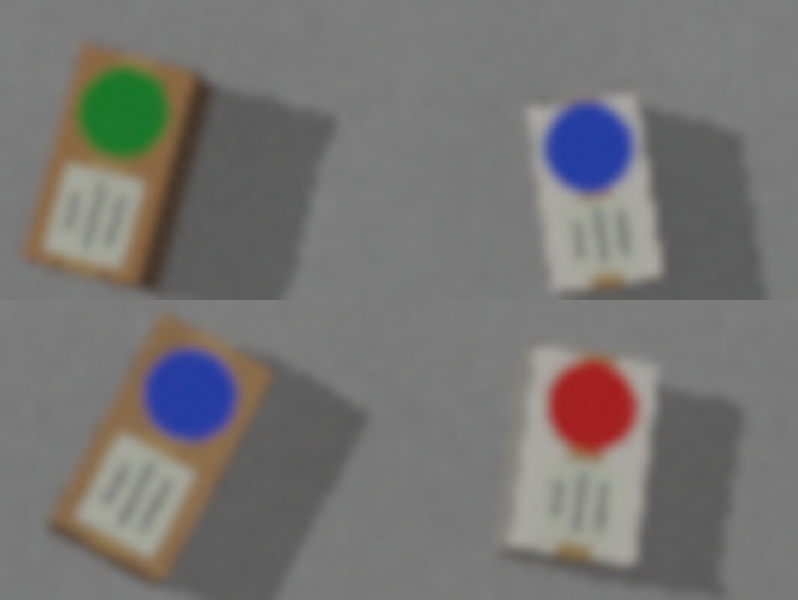

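View pics/c2.png

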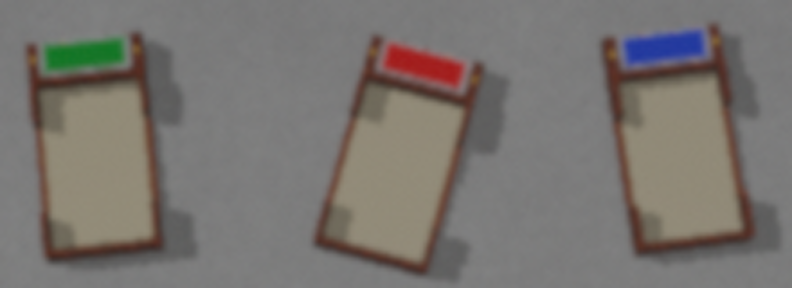

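```bash
cat >> h.py <<'E'
BOX={"bl":((345,260,390,312),.048,(108,58)),"bs":((280,268,318,312),.044,(84,50)),"g":((195,260,240,312),.052,(100,54)),"r":((425,260,462,309),.046,(92,56))}
TR={"tg":(230,172,280,252),"tr":(310,172,370,252),"tb":(390,172,445,252)}
def rect(pts):
    (c,s,a)=cv2.minAreaRect((pts[:,:2]*1000).astype(np.float32))
    if s[0]<s[1]: s=s[::-1];a+=90
    a=(a+90)%180-90
    return np.array(c)/1000,np.array(s),a
def blob(m,roi):
    x0,y0,x1,y1=roi;k=np.zeros_like(m);k[y0:y1,x0:x1]=m[y0:y1,x0:x1]
    k=cv2.resize(k,None,fx=4,fy=4,interpolation=cv2.INTER_LINEAR)
    cs,_=cv2.findContours((k>127).astype(np.uint8),cv2.RETR_EXTERNAL,cv2.CHAIN_APPROX_NONE)
    c=max(cs,key=cv2.contourArea)[:,0]
    return (c+.5)/4-.5
def soft(hsv,f): return (f.astype(np.uint8))*255
E
python3 - <<'E'
from h import *
im=cv2.imread("pics/top0.png");im=cv2.bilateralFilter(im,5,25,3);hsv=cv2.cvtColor(im,cv2.COLOR_BGR2HSV).astype(int);H,S,V=hsv.transpose(2,0,1)
for k,(roi,h,sz) in BOX.items():
    f=((S>50)&(V>115))|((V>138)&(S>8)) if k in("bl","g") else (V>140)|(S>150)
    f=cv2.morphologyEx(soft(0,f),cv2.MORPH_CLOSE,np.ones((5,5)))
    c,s,a=rect(cast("top",blob(f,roi),h)); 
    st=soft(0,(S>140)&((H>35)|(H<8)))
    q=cast("top",blob(st,roi),h).mean(0)[:2]
    print(k,c.round(4),s.round(1),sz,round(a,1),"sticker along/perp",((q-c)@[[np.cos(np.radians(a)),-np.sin(np.radians(a))],[np.sin(np.radians(a)),np.cos(np.radians(a))]]).round(4))
for k,roi in TR.items():
    f=soft(0,(H>17)&(H<32)&(S>25)&(S<75)); f=cv2.morphologyEx(f,cv2.MORPH_CLOSE,np.ones((3,3)))
    c,s,a=rect(cast("top",blob(f,roi),.006))
    st=soft(0,(S>140)&((H>35)|(H<4)|(H>172))); q=cast("top",blob(st,roi),.024).mean(0)[:2]
    d=q-c; print(k,c.round(4),s.round(1),round(a,1),"card",q.round(4),np.hypot(*d).round(4),np.degrees(np.arctan2(d[1],d[0])).round(1), "centre from card", )
for n,px in(("mug",(172,214)),("bell",(491,241)),("tape",(152,296))): print(n,cast("top",px,.05).round(3))
E
```

```text
bl [ 0.4466 -0.1012] [111.3  60.2] (108, 58) -28.3 sticker along/perp [ 0.0264 -0.0002]
bs [0.4234 0.0957] [84.9 51.5] (84, 50) 9.5 sticker along/perp [ 0.0204 -0.0012]
g [0.4323 0.3137] [103.5  55.4] (100, 54) -13.3 sticker along/perp [ 0.0243 -0.0006]
r [ 0.4457 -0.2897] [93.  59.3] (92, 56) -8.8 sticker along/perp [ 0.022  -0.0014]
tg [0.6376 0.2219] [129.6  80.7] 6.8 card [0.721  0.2324] 0.084 7.1 centre from card
tr [ 0.6346 -0.0133] [131.  80.] -15.3 card [ 0.7152 -0.0346] 0.0834 -14.8 centre from card
tb [ 0.6485 -0.2365] [129.5  80.1] 8.0 card [ 0.7324 -0.2238] 0.0849 8.6 centre from card
mug [[0.633 0.449 0.05 ]]
bell [[ 0.568 -0.426  0.05 ]]
tape [[0.406 0.489 0.05 ]]
```

```bash
cat >> h.py <<'E'
from scipy.spatial.transform import Rotation as Ro
def plan(*wps,n=None):
    """wps: (x,y,z,yaw deg). prints shift,turn (fractions) per 0.5 s call, chained from the measured pose."""
    s=env.get_state();p,R=s["ee_pos"],s["ee_rot"]
    for w in wps:
        y=np.radians(w[3]);T=np.array([[np.cos(y),np.sin(y),0],[np.sin(y),-np.cos(y),0],[0,0,-1]])
        t=np.array(w[:3]);rv=lambda:Ro.from_matrix(R.T@T).as_rotvec()
        k=int(max(1,np.ceil(max(np.abs(R.T@(t-p)).max()/.14,np.degrees(np.linalg.norm(rv()))/40))))
        print("->",w)
        for i in range(k,0,-1):
            sh=(R.T@(t-p)/i/.15).round(3);tu=(rv()/i/np.pi).round(3)
            print("  shift",sh.tolist(),"turn",tu.tolist())
            p=p+R@sh*.15;R=R@Ro.from_rotvec(tu*np.pi).as_matrix()
E
python3 -c "
from h import *
plan((.4457,-.2897,.30,-8.8),(.4457,-.2897,.179,-8.8))"
```

```text
-> (0.4457, -0.2897, 0.3, -8.8)
  shift [0.797, -0.516, 0.232] turn [-0.0, 0.0, 0.043]
  shift [0.72, -0.619, 0.232] turn [-0.0, 0.0, 0.043]
  shift [0.631, -0.711, 0.231] turn [-0.0, 0.0, 0.044]
-> (0.4457, -0.2897, 0.179, -8.8)
  shift [0.0, 0.001, 0.807] turn [-0.0, 0.0, -0.0]
```

Request:
{"method": "play_rows", "body": {"plan": [[-1,[0.16,-0.1,0.05],[0,0,0.009]],[-1,[0.32,-0.2,0.1],[0,0,0.018]],[-1,[0.48,-0.31,0.14],[0,0,0.026]],[-1,[0.64,-0.41,0.19],[0,0,0.035]],[-1,[0.797,-0.516,0.232],[0,0,0.043]]], "force": 40}}

```text
time_s: 0.6
ee_pos: [0.2538, -0.499, 0.3692]
ee_rot: [[0.993, 0.117, -0.0], [0.117, -0.993, 0.001], [-0.0, -0.001, -1.0]]
wrist_force: [-0.5, -1.1, -0.0]
finger_gap: 0.997
gripper_force: 0.0
```

Request:
{"method": "play_rows", "body": {"plan": [[-1,[0.14,-0.12,0.05],[0,0,0.009]],[-1,[0.29,-0.25,0.1],[0,0,0.018]],[-1,[0.43,-0.37,0.14],[0,0,0.026]],[-1,[0.58,-0.5,0.19],[0,0,0.035]],[-1,[0.72,-0.619,0.232],[0,0,0.043]]]}}

```text
time_s: 1.1
ee_pos: [0.3501, -0.3938, 0.3345]
ee_rot: [[1.0, -0.017, -0.0], [-0.017, -1.0, 0.001], [-0.0, -0.001, -1.0]]
wrist_force: [1.3, -0.7, -0.3]
finger_gap: 1.001
gripper_force: 0.0
```

Request:
{"method": "play_rows", "body": {"plan": [[-1,[0.13,-0.14,0.05],[0,0,0.009]],[-1,[0.26,-0.28,0.1],[0,0,0.018]],[-1,[0.39,-0.43,0.14],[0,0,0.026]],[-1,[0.51,-0.57,0.19],[0,0,0.035]],[-1,[0.631,-0.711,0.231],[0,0,0.044]]]}}

```text
time_s: 1.6
ee_pos: [0.4463, -0.289, 0.2998]
ee_rot: [[0.988, -0.155, -0.001], [-0.155, -0.988, 0.0], [-0.001, -0.0, -1.0]]
wrist_force: [0.1, 0.1, -0.1]
finger_gap: 1.002
gripper_force: 0.0
```

Request:
{"method": "play_rows", "body": {"plan": [[-1,[0,0,0.2],[0,0,0]],[-1,[0,0,0.42],[0,0,0]],[-1,[0,0,0.62],[0,0,0]],[-1,[0,0,0.75],[0,0,0]],[-1,[0,0,0.805],[0,0,0]]]}}

```text
time_s: 2.1
ee_pos: [0.4451, -0.2895, 0.1777]
ee_rot: [[0.988, -0.154, -0.003], [-0.154, -0.988, 0.002], [-0.003, -0.001, -1.0]]
wrist_force: [-0.1, 0.5, 0.1]
finger_gap: 1.001
gripper_force: 0.0
```

Request:
{"method": "play_rows", "body": {"plan": [[0.3,[0,0,0],[0,0,0]],[0.6,[0,0,0],[0,0,0]],[1,[0,0,0],[0,0,0]],[1,[0,0,0],[0,0,0]],[1,[0,0,0],[0,0,0]]]}}

```text
time_s: 2.6
ee_pos: [0.4462, -0.2902, 0.1807]
ee_rot: [[0.988, -0.154, 0.001], [-0.154, -0.988, -0.001], [0.002, 0.001, -1.0]]
wrist_force: [-0.9, 1.0, 7.0]
finger_gap: 0.646
gripper_force: 43.8
```

Request:
{"method": "play_rows", "body": {"plan": [[1,[0,0,0],[0,0,0]],[1,[0,0,0],[0,0,0]],[1,[0,0,-0.05],[0,0,0]],[1,[0,0,-0.1],[0,0,0]],[1,[0,0,-0.15],[0,0,0]]]}}

```text
time_s: 3.1
ee_pos: [0.4458, -0.29, 0.203]
ee_rot: [[0.988, -0.154, 0.0], [-0.154, -0.988, -0.0], [0.0, 0.0, -1.0]]
wrist_force: [0.3, -0.5, -1.6]
finger_gap: 0.649
gripper_force: 43.1
```

```bash
python3 -c "
from h import *
s=env.get_state();print(s['finger_gap'],s['gripper_force'],s['joints'])
y=np.radians(-15)
print(.6346-.0015*np.cos(y), -.0133-.0015*np.sin(y))
plan((.4457,-.2897,.28,-8.8),(.633,-.0129,.28,-15),(.633,-.0129,.187,-15))"
```

```text
0.6489972024023221 43.079615235328674 [ 28.21323412  31.2037456   -1.26318321 114.52694724   1.16411054
  34.26885283 -72.69021849]
0.6331511112605664 -0.012911771432346219
-> (0.4457, -0.2897, 0.28, -8.8)
  shift [-0.001, -0.002, -0.513] turn [0.0, -0.0, -0.0]
-> (0.633, -0.0129, 0.28, -15)
  shift [0.316, -0.672, -0.0] turn [0.0, -0.0, 0.011]
  shift [0.293, -0.682, -0.0] turn [0.0, -0.0, 0.012]
  shift [0.268, -0.693, -0.0] turn [0.0, -0.0, 0.011]
-> (0.633, -0.0129, 0.187, -15)
  shift [-0.0, -0.0, 0.62] turn [0.0, -0.0, 0.0]
```

Request:
{"method": "play_rows", "body": {"plan": [[1,[0,0,-0.1],[0,0,0]],[1,[0,0,-0.2],[0,0,0]],[1,[0,0,-0.32],[0,0,0]],[1,[0,0,-0.43],[0,0,0]],[1,[0,0,-0.513],[0,0,0]]]}}

```text
time_s: 3.6
ee_pos: [0.4459, -0.29, 0.2807]
ee_rot: [[0.988, -0.154, 0.001], [-0.154, -0.988, -0.001], [0.001, 0.0, -1.0]]
wrist_force: [-1.1, 0.7, -2.1]
finger_gap: 0.655
gripper_force: 43.1
```

Request:
{"method": "play_rows", "body": {"plan": [[1,[0.04,-0.08,0],[0,0,0.002]],[1,[0.09,-0.2,0],[0,0,0.004]],[1,[0.16,-0.35,0],[0,0,0.006]],[1,[0.24,-0.51,0],[0,0,0.009]],[1,[0.316,-0.672,0],[0,0,0.011]]]}}

```text
time_s: 4.1
ee_pos: [0.5086, -0.1969, 0.2795]
ee_rot: [[0.982, -0.189, 0.0], [-0.189, -0.982, -0.0], [0.0, 0.0, -1.0]]
wrist_force: [-0.4, 0.1, -1.0]
finger_gap: 0.649
gripper_force: 43.1
```

Request:
{"method": "play_rows", "body": {"plan": [[1,[0.06,-0.14,0],[0,0,0.002]],[1,[0.12,-0.27,0],[0,0,0.005]],[1,[0.18,-0.41,0],[0,0,0.007]],[1,[0.23,-0.54,0],[0,0,0.01]],[1,[0.293,-0.682,0],[0,0,0.012]]]}}

```text
time_s: 4.6
ee_pos: [0.5707, -0.1049, 0.2794]
ee_rot: [[0.974, -0.226, -0.0], [-0.226, -0.974, -0.0], [-0.0, 0.0, -1.0]]
wrist_force: [0.2, 0.4, -2.8]
finger_gap: 0.65
gripper_force: 43.1
```

Request:
{"method": "play_rows", "body": {"plan": [[1,[0.06,-0.16,0],[0,0,0.003]],[1,[0.12,-0.32,0],[0,0,0.006]],[1,[0.19,-0.48,0],[0,0,0.008]],[1,[0.24,-0.61,0],[0,0,0.01]],[1,[0.268,-0.693,0],[0,0,0.011]]]}}

```text
time_s: 5.1
ee_pos: [0.6338, -0.0113, 0.2793]
ee_rot: [[0.966, -0.257, 0.0], [-0.257, -0.966, 0.001], [-0.0, -0.001, -1.0]]
wrist_force: [-1.2, -0.2, -2.2]
finger_gap: 0.655
gripper_force: 43.1
```

Request:
{"method": "play_rows", "body": {"plan": [[1,[0,0,0.06],[0,0,0]],[1,[0,0,0.18],[0,0,0]],[1,[0,0,0.32],[0,0,0]],[1,[0,0,0.45],[0,0,0]],[1,[0,0,0.54],[0,0,0]]]}}

```text
time_s: 5.6
ee_pos: [0.6319, -0.0149, 0.1963]
ee_rot: [[0.966, -0.26, -0.003], [-0.26, -0.966, -0.001], [-0.002, 0.002, -1.0]]
wrist_force: [0.2, 0.1, -1.3]
finger_gap: 0.651
gripper_force: 43.1
```

```bash
python3 -c "
from h import *
cv2.imwrite('pics/side1.png',cams.camera('side')[:,:,::-1][130:370,150:470].repeat(2,0).repeat(2,1))
cv2.imwrite('pics/top1.png',cams.camera('top')[:,:,::-1])
s=env.get_state();print(s['finger_gap'],s['ee_pos'],s['wrist_force'])
plan((.633,-.0129,.187,-15))"
```

```text
0.6521445303156373 [ 0.63179647 -0.01441407  0.19591588] [-0.77368328  0.37565578 -1.04190047]
-> (0.633, -0.0129, 0.187, -15)
  shift [0.005, -0.012, 0.059] turn [0.001, 0.001, -0.0]
```

View pics/side1.png

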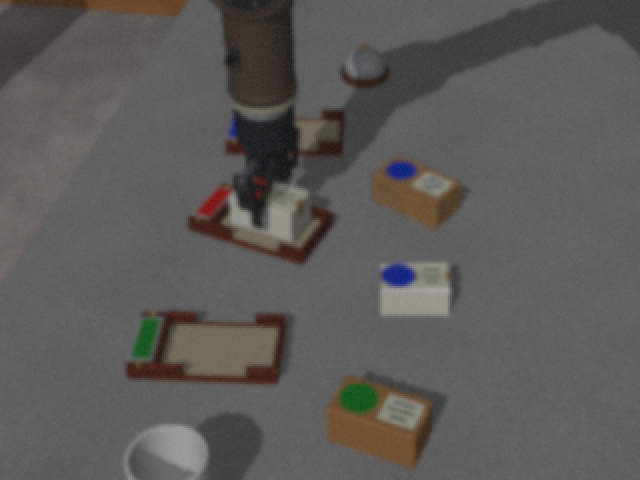

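The red parcel hangs just above the red tray (crop around (270,210)), aligned with it. Next I lower it slowly.

Request:
{"method": "play_rows", "body": {"plan": [[1,[0.002,-0.004,0.012],[0,0,0]],[1,[0.004,-0.008,0.024],[0,0,0]],[1,[0.005,-0.01,0.036],[0,0,0]],[1,[0.005,-0.01,0.048],[0,0,0]],[1,[0.005,-0.01,0.06],[0,0,0]]]}}

```text
time_s: 6.2
ee_pos: [0.6344, -0.012, 0.1894]
ee_rot: [[0.966, -0.258, 0.001], [-0.258, -0.966, -0.0], [0.001, -0.0, -1.0]]
wrist_force: [0.1, 0.4, -1.6]
finger_gap: 0.651
gripper_force: 43.1
```

Request:
{"method": "play_rows", "body": {"plan": [[1,[0,0,0],[0,0,0]],[1,[0,0,0],[0,0,0]],[1,[0,0,0.002],[0,0,0]],[1,[0,0,0.003],[0,0,0]],[1,[0,0,0.003],[0,0,0]]]}}

```text
time_s: 6.7
ee_pos: [0.6343, -0.012, 0.1887]
ee_rot: [[0.966, -0.259, 0.0], [-0.259, -0.966, 0.0], [0.0, -0.0, -1.0]]
wrist_force: [-0.3, 0.5, -2.0]
finger_gap: 0.651
gripper_force: 43.1
```

Request:
{"method": "play_rows", "body": {"plan": [[1,[0,0,0.003],[0,0,0]],[1,[0,0,0.006],[0,0,0]],[1,[0,0,0.009],[0,0,0]],[1,[0,0,0.012],[0,0,0]],[1,[0,0,0.014],[0,0,0]]]}}

```text
time_s: 7.2
ee_pos: [0.6343, -0.012, 0.1868]
ee_rot: [[0.966, -0.259, -0.0], [-0.259, -0.966, -0.0], [-0.0, 0.0, -1.0]]
wrist_force: [-2.5, -0.2, 3.7]
finger_gap: 0.649
gripper_force: 43.7
```

Request:
{"method": "play_rows", "body": {"plan": [[0.2,[0,0,0],[0,0,0]],[-0.3,[0,0,0],[0,0,0]],[-0.8,[0,0,0],[0,0,0]],[-1,[0,0,0],[0,0,0]],[-1,[0,0,0],[0,0,0]]]}}

```text
time_s: 7.7
ee_pos: [0.6344, -0.012, 0.1866]
ee_rot: [[0.966, -0.259, 0.0], [-0.259, -0.966, -0.0], [0.0, -0.0, -1.0]]
wrist_force: [0.5, -0.1, -0.2]
finger_gap: 1.0
gripper_force: 0.0
```

Request:
{"method": "play_rows", "body": {"plan": [[-1,[0,0,-0.05],[0,0,0]],[-1,[0,0,-0.15],[0,0,0]],[-1,[0,0,-0.35],[0,0,0]],[-1,[0,0,-0.55],[0,0,0]],[-1,[0,0,-0.7],[0,0,0]]]}}

```text
time_s: 8.2
ee_pos: [0.6347, -0.012, 0.295]
ee_rot: [[0.966, -0.259, 0.003], [-0.259, -0.966, 0.0], [0.003, -0.001, -1.0]]
wrist_force: [0.4, 0.1, -0.3]
finger_gap: 0.998
gripper_force: 0.0
```

```bash
python3 -c "
from h import *
s=env.get_state();print(s['finger_gap'],s['ee_pos'],s['joints'])
plan((.4466,-.1012,.29,-28.3),(.4466,-.1012,.179,-28.3))"
```

```text
0.9981794982976694 [ 0.63468552 -0.01204192  0.29503943] [  -3.21668451   31.61149978   -0.76986679   95.72760651    0.51326924
   52.49600741 -109.17150298]
-> (0.4466, -0.1012, 0.29, -28.3)
  shift [-0.529, 0.449, 0.015] turn [-0.0, -0.0, 0.037]
  shift [-0.473, 0.508, 0.015] turn [-0.0, -0.001, 0.037]
-> (0.4466, -0.1012, 0.179, -28.3)
  shift [0.001, 0.001, 0.74] turn [-0.0, 0.0, -0.0]
```

Request:
{"method": "play_rows", "body": {"plan": [[-1,[-0.08,0.07,0],[0,0,0.007]],[-1,[-0.2,0.17,0],[0,0,0.015]],[-1,[-0.32,0.27,0.01],[0,0,0.022]],[-1,[-0.43,0.36,0.015],[0,0,0.03]],[-1,[-0.529,0.449,0.015],[0,0,0.037]]]}}

```text
time_s: 8.7
ee_pos: [0.5394, -0.0569, 0.2907]
ee_rot: [[0.929, -0.37, 0.001], [-0.37, -0.929, 0.0], [0.001, -0.001, -1.0]]
wrist_force: [-0.4, 0.2, 0.8]
finger_gap: 1.001
gripper_force: 0.0
```

Request:
{"method": "play_rows", "body": {"plan": [[-1,[-0.11,0.12,0],[0,0,0.008]],[-1,[-0.23,0.25,0],[0,0,0.017]],[-1,[-0.35,0.38,0.01],[0,0,0.026]],[-1,[-0.44,0.47,0.015],[0,0,0.033]],[-1,[-0.473,0.508,0.015],[0,0,0.037]]]}}

```text
time_s: 9.2
ee_pos: [0.4447, -0.102, 0.2881]
ee_rot: [[0.879, -0.476, 0.0], [-0.476, -0.879, -0.0], [0.0, 0.0, -1.0]]
wrist_force: [-0.0, 0.1, -0.2]
finger_gap: 1.0
gripper_force: 0.0
```

Request:
{"method": "play_rows", "body": {"plan": [[-1,[0,0,0.2],[0,0,0]],[-1,[0,0,0.42],[0,0,0]],[-1,[0,0,0.6],[0,0,0]],[-1,[0,0,0.7],[0,0,0]],[-1,[0,0,0.74],[0,0,0]]]}}

```text
time_s: 9.7
ee_pos: [0.4467, -0.1009, 0.1753]
ee_rot: [[0.881, -0.474, -0.001], [-0.474, -0.881, 0.0], [-0.001, 0.0, -1.0]]
wrist_force: [-0.2, 0.6, 0.6]
finger_gap: 1.0
gripper_force: 0.0
```

Request:
{"method": "play_rows", "body": {"plan": [[-0.2,[0,0,-0.02],[0,0,0]],[0.4,[0,0,-0.02],[0,0,0]],[0.8,[0,0,-0.02],[0,0,0]],[1,[0,0,-0.02],[0,0,0]],[1,[0,0,-0.02],[0,0,0]]]}}

```text
time_s: 10.2
ee_pos: [0.4468, -0.1013, 0.1804]
ee_rot: [[0.88, -0.474, 0.003], [-0.474, -0.88, -0.0], [0.002, -0.001, -1.0]]
wrist_force: [-1.2, 0.3, 8.0]
finger_gap: 0.673
gripper_force: 43.5
```

Request:
{"method": "play_rows", "body": {"plan": [[1,[0,0,0],[0,0,0]],[1,[0,0,0],[0,0,0]],[1,[0,0,0],[0,0,0]],[1,[0,0,0],[0,0,0]],[1,[0,0,0],[0,0,0]]]}}

```text
time_s: 10.7
ee_pos: [0.4469, -0.1013, 0.1804]
ee_rot: [[0.88, -0.474, 0.003], [-0.474, -0.88, -0.0], [0.002, -0.001, -1.0]]
wrist_force: [-0.7, 0.3, 7.9]
finger_gap: 0.678
gripper_force: 43.5
```

Request:
{"method": "play_rows", "body": {"plan": [[1,[0,0,-0.05],[0,0,0]],[1,[0,0,-0.15],[0,0,0]],[1,[0,0,-0.35],[0,0,0]],[1,[0,0,-0.55],[0,0,0]],[1,[0,0,-0.68],[0,0,0]]]}}

```text
time_s: 11.2
ee_pos: [0.4462, -0.1012, 0.2836]
ee_rot: [[0.88, -0.474, 0.002], [-0.474, -0.88, -0.0], [0.002, -0.001, -1.0]]
wrist_force: [0.1, 0.3, -3.7]
finger_gap: 0.674
gripper_force: 44.3
```

```bash
python3 -c "
from h import *
s=env.get_state();print(s['finger_gap'],s['ee_pos'],s['wrist_force'])
plan((.647,-.2367,.28,8.2),(.647,-.2367,.195,8.2))"
```

```text
0.674299328931888 [ 0.4461635  -0.10123428  0.28357098] [ 0.12660549  0.33293547 -3.72474817]
-> (0.647, -0.2367, 0.28, 8.2)
  shift [0.804, 0.08, 0.013] turn [-0.0, -0.0, -0.101]
  shift [0.738, 0.327, 0.014] turn [0.0, -0.001, -0.102]
-> (0.647, -0.2367, 0.195, 8.2)
  shift [0.001, -0.0, 0.566] turn [-0.0, 0.0, 0.0]
```

Request:
{"method": "play_rows", "body": {"plan": [[1,[0.1,0.01,0],[0,0,-0.015]],[1,[0.26,0.03,0],[0,0,-0.035]],[1,[0.44,0.05,0.01],[0,0,-0.057]],[1,[0.62,0.07,0.013],[0,0,-0.08]],[1,[0.804,0.08,0.013],[0,0,-0.101]]]}}

```text
time_s: 11.7
ee_pos: [0.5469, -0.1696, 0.2797]
ee_rot: [[0.985, -0.173, -0.0], [-0.173, -0.985, -0.0], [-0.0, 0.0, -1.0]]
wrist_force: [0.3, -0.2, -3.7]
finger_gap: 0.673
gripper_force: 44.4
```

Request:
{"method": "play_rows", "body": {"plan": [[1,[0.18,0.08,0],[0,0,-0.025]],[1,[0.36,0.16,0.01],[0,0,-0.05]],[1,[0.53,0.23,0.013],[0,0,-0.073]],[1,[0.66,0.29,0.014],[0,0,-0.092]],[1,[0.738,0.327,0.014],[0,0,-0.102]]]}}

```text
time_s: 12.2
ee_pos: [0.6477, -0.2379, 0.2773]
ee_rot: [[0.989, 0.145, -0.0], [0.145, -0.989, -0.0], [-0.0, 0.0, -1.0]]
wrist_force: [-0.5, 0.1, -3.7]
finger_gap: 0.674
gripper_force: 44.3
```

Request:
{"method": "play_rows", "body": {"plan": [[1,[0,0,0.06],[0,0,0]],[1,[0,0,0.18],[0,0,0]],[1,[0,0,0.32],[0,0,0]],[1,[0,0,0.46],[0,0,0]],[1,[0,0,0.54],[0,0,0]]]}}

```text
time_s: 12.7
ee_pos: [0.6455, -0.2358, 0.194]
ee_rot: [[0.99, 0.143, -0.004], [0.143, -0.99, 0.001], [-0.003, -0.002, -1.0]]
wrist_force: [-0.7, -0.2, -2.3]
finger_gap: 0.672
gripper_force: 44.2
```

Request:
{"method": "play_rows", "body": {"plan": [[1,[0,0,0],[0,0,0]],[1,[0,0,0],[0,0,0]],[1,[0,0,0],[0,0,0]],[1,[0,0,0],[0,0,0]],[1,[0,0,0],[0,0,0]]]}}

```text
time_s: 13.2
ee_pos: [0.6473, -0.2368, 0.1969]
ee_rot: [[0.99, 0.143, 0.001], [0.143, -0.99, -0.0], [0.001, 0.001, -1.0]]
wrist_force: [-0.6, 0.3, -3.2]
finger_gap: 0.672
gripper_force: 44.2
```

```bash
python3 -c "
from h import *
s=env.get_state();print(s['finger_gap'],s['ee_pos'],s['wrist_force'])
plan((.647,-.2367,.1868,8.2))"
```

```text
0.672393813997064 [ 0.64726566 -0.23681364  0.19690974] [-0.60870406  0.34466348 -3.18798902]
-> (0.647, -0.2367, 0.1868, 8.2)
  shift [-0.002, -0.001, 0.067] turn [0.0, -0.0, 0.0]
```

Request:
{"method": "play_rows", "body": {"plan": [[1,[0,0,0.015],[0,0,0]],[1,[0,0,0.03],[0,0,0]],[1,[0,0,0.043],[0,0,0]],[1,[0,0,0.055],[0,0,0]],[1,[0,0,0.062],[0,0,0]]]}}

```text
time_s: 13.7
ee_pos: [0.6469, -0.2367, 0.1865]
ee_rot: [[0.99, 0.143, -0.001], [0.143, -0.99, 0.0], [-0.001, -0.0, -1.0]]
wrist_force: [-5.5, 2.3, 8.4]
finger_gap: 0.678
gripper_force: 45.7
```

Request:
{"method": "play_rows", "body": {"plan": [[1,[0,0,0.002],[0,0,0]],[1,[0,0,0.004],[0,0,0]],[1,[0,0,0.006],[0,0,0]],[1,[0,0,0.008],[0,0,0]],[1,[0,0,0.008],[0,0,0]]]}}

```text
time_s: 14.2
ee_pos: [0.647, -0.2367, 0.1865]
ee_rot: [[0.99, 0.143, 0.0], [0.143, -0.99, -0.0], [0.0, 0.0, -1.0]]
wrist_force: [-5.2, 1.3, 6.7]
finger_gap: 0.676
gripper_force: 45.6
```

Request:
{"method": "play_rows", "body": {"plan": [[0.2,[0,0,0],[0,0,0]],[-0.3,[0,0,0],[0,0,0]],[-0.8,[0,0,0],[0,0,0]],[-1,[0,0,0],[0,0,0]],[-1,[0,0,0],[0,0,0]]]}}

```text
time_s: 14.7
ee_pos: [0.6472, -0.2368, 0.1856]
ee_rot: [[0.99, 0.143, 0.001], [0.143, -0.99, -0.0], [0.0, 0.0, -1.0]]
wrist_force: [-0.3, 0.6, 0.4]
finger_gap: 0.998
gripper_force: 0.0
```

Request:
{"method": "play_rows", "body": {"plan": [[-1,[0,0,-0.05],[0,0,0]],[-1,[0,0,-0.15],[0,0,0]],[-1,[0,0,-0.35],[0,0,0]],[-1,[0,0,-0.55],[0,0,0]],[-1,[0,0,-0.7],[0,0,0]]]}}

```text
time_s: 15.2
ee_pos: [0.6475, -0.2368, 0.2942]
ee_rot: [[0.99, 0.143, 0.003], [0.143, -0.99, -0.001], [0.003, 0.001, -1.0]]
wrist_force: [-0.4, -0.2, -0.4]
finger_gap: 1.001
gripper_force: 0.0
```

```bash
python3 -c "
from h import *
plan((.4234,.0957,.29,9.5),(.4234,.0957,.1785,9.5))"
```

```text
-> (0.4234, 0.0957, 0.29, 9.5)
  shift [-0.387, -0.803, 0.007] turn [0.0, -0.0, -0.002]
  shift [-0.382, -0.805, 0.007] turn [0.0, -0.0, -0.003]
  shift [-0.374, -0.808, 0.007] turn [0.0, -0.001, -0.002]
-> (0.4234, 0.0957, 0.1785, 9.5)
  shift [0.0, -0.001, 0.744] turn [0.0, 0.0, -0.0]
```

Request:
{"method": "play_rows", "body": {"plan": [[-1,[-0.05,-0.1,0],[0,0,0]],[-1,[-0.12,-0.25,0],[0,0,0]],[-1,[-0.2,-0.43,0],[0,0,-0.001]],[-1,[-0.29,-0.62,0],[0,0,-0.002]],[-1,[-0.387,-0.803,0.005],[0,0,-0.002]]]}}

```text
time_s: 15.7
ee_pos: [0.5719, -0.1248, 0.2913]
ee_rot: [[0.989, 0.15, 0.002], [0.15, -0.989, -0.0], [0.002, 0.0, -1.0]]
wrist_force: [-0.0, 1.4, 0.0]
finger_gap: 1.001
gripper_force: 0.0
```

Request:
{"method": "play_rows", "body": {"plan": [[-1,[-0.08,-0.16,0],[0,0,0]],[-1,[-0.15,-0.32,0],[0,0,-0.001]],[-1,[-0.23,-0.48,0],[0,0,-0.002]],[-1,[-0.31,-0.65,0],[0,0,-0.003]],[-1,[-0.382,-0.805,0.005],[0,0,-0.003]]]}}

```text
time_s: 16.2
ee_pos: [0.4971, -0.014, 0.2905]
ee_rot: [[0.987, 0.159, 0.002], [0.159, -0.987, 0.0], [0.002, 0.0, -1.0]]
wrist_force: [-0.0, 1.2, -0.4]
finger_gap: 0.998
gripper_force: 0.0
```

Request:
{"method": "play_rows", "body": {"plan": [[-1,[-0.09,-0.19,0],[0,0,0]],[-1,[-0.18,-0.38,0],[0,0,-0.001]],[-1,[-0.26,-0.57,0],[0,0,-0.002]],[-1,[-0.34,-0.73,0],[0,0,-0.002]],[-1,[-0.374,-0.808,0.005],[0,0,-0.002]]]}}

```text
time_s: 16.7
ee_pos: [0.4218, 0.0978, 0.2896]
ee_rot: [[0.986, 0.168, 0.002], [0.168, -0.986, 0.001], [0.002, -0.001, -1.0]]
wrist_force: [0.3, -1.1, 0.7]
finger_gap: 1.003
gripper_force: 0.0
```

```bash
python3 -c "
from h import *
im=cams.camera('top')[:,:,::-1];cv2.imwrite('pics/top2.png',im)
cv2.imwrite('pics/c3.png',cv2.resize(im[170:320,270:460],None,fx=4,fy=4,interpolation=cv2.INTER_CUBIC))
plan((.4234,.0957,.1785,9.5))"
```

```text
-> (0.4234, 0.0957, 0.1785, 9.5)
  shift [0.009, 0.023, 0.74] turn [-0.0, -0.0, 0.001]
```

View pics/c3.png

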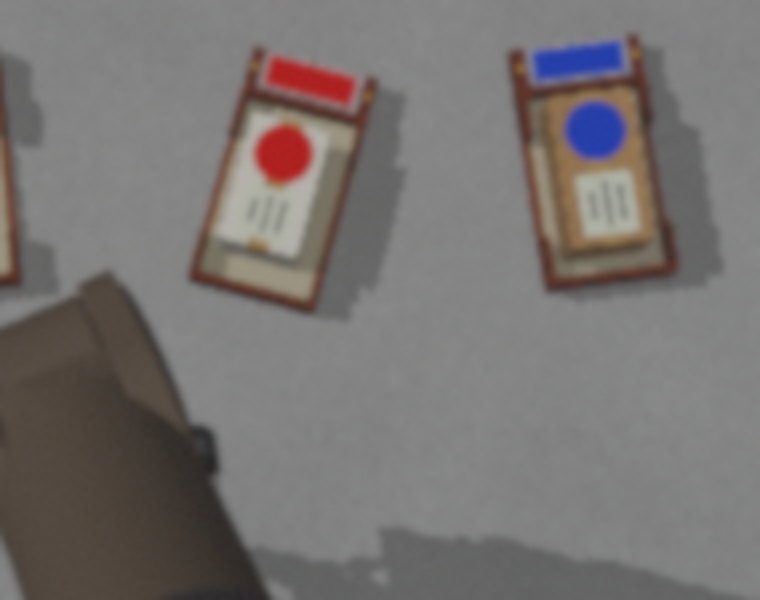

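Red and large blue parcels both lie inside their trays, parallel to the walls (crop (270,190) and (600,165)). Continuing with the small one.

Request:
{"method": "play_rows", "body": {"plan": [[-1,[0,0,0.15],[0,0,0]],[-1,[0,0,0.38],[0,0,0]],[-1,[0,0,0.58],[0,0,0]],[-1,[0,0,0.68],[0,0,0]],[-1,[0,0,0.735],[0,0,0]]]}}

```text
time_s: 17.25
ee_pos: [0.4234, 0.0953, 0.1775]
ee_rot: [[0.986, 0.164, -0.0], [0.164, -0.986, -0.001], [-0.0, 0.0, -1.0]]
wrist_force: [-0.2, 0.7, -0.4]
finger_gap: 1.001
gripper_force: 0.0
```

Request:
{"method": "play_rows", "body": {"plan": [[-1,[0,0,0],[0,0,0]],[-1,[0,0,0],[0,0,0]],[-1,[0,0,0],[0,0,0]],[-1,[0,0,0],[0,0,0]],[-1,[0,0,0],[0,0,0]]]}}

```text
time_s: 17.75
ee_pos: [0.4232, 0.0958, 0.1786]
ee_rot: [[0.986, 0.165, 0.001], [0.165, -0.986, 0.0], [0.001, -0.0, -1.0]]
wrist_force: [0.2, -0.3, 0.7]
finger_gap: 1.002
gripper_force: 0.0
```

```bash
python3 - <<'E'
from h import *
plan((.4234,.0957,.1785,9.5))
im=cv2.imread("pics/top2.png");im=cv2.bilateralFilter(im,5,25,3);hsv=cv2.cvtColor(im,cv2.COLOR_BGR2HSV).astype(int);H,S,V=hsv.transpose(2,0,1)
st=soft(0,(S>140)&((H>35)|(H<8)))
for k,roi,h in(("bl",(395,193,440,233),.054),("r",(318,199,360,235),.052)):
    q=cast("top",blob(st,roi),h).mean(0)[:2];print(k,"sticker",q.round(4))
    f=((S>62)&(V>115))|((V>152)) if k=="bl" else (V>152)|(S>150)
    f=cv2.morphologyEx(soft(0,f),cv2.MORPH_CLOSE,np.ones((5,5)))
    print(rect(cast("top",blob(f,roi),h)))
E
```

```text
-> (0.4234, 0.0957, 0.1785, 9.5)
  shift [0.001, 0.001, 0.001] turn [-0.0, -0.0, -0.0]
bl sticker [ 0.6737 -0.2301]
(array([ 0.64680542, -0.22294791]), array([111.68084717,  85.03853607]), 8.00180435180664)
r sticker [ 0.6549 -0.0153]
(array([ 0.63451086, -0.01064187]), array([96.42153168, 65.89672089]), -15.81390380859375)
```

Request:
{"method": "play_rows", "body": {"plan": [[-0.2,[0,0,0],[0,0,0]],[0.4,[0,0,0],[0,0,0]],[0.8,[0,0,0],[0,0,0]],[1,[0,0,0],[0,0,0]],[1,[0,0,0],[0,0,0]]]}}

```text
time_s: 18.25
ee_pos: [0.423, 0.0958, 0.1782]
ee_rot: [[0.986, 0.165, 0.0], [0.165, -0.986, -0.0], [0.0, 0.0, -1.0]]
wrist_force: [-0.8, -1.3, 6.1]
finger_gap: 0.576
gripper_force: 41.2
```

Request:
{"method": "play_rows", "body": {"plan": [[1,[0,0,0],[0,0,0]],[1,[0,0,0],[0,0,0]],[1,[0,0,0],[0,0,0]],[1,[0,0,0],[0,0,0]],[1,[0,0,0],[0,0,0]]]}}

```text
time_s: 18.75
ee_pos: [0.423, 0.0957, 0.1782]
ee_rot: [[0.986, 0.165, 0.0], [0.165, -0.986, -0.0], [0.0, 0.0, -1.0]]
wrist_force: [-0.6, -0.8, 5.2]
finger_gap: 0.581
gripper_force: 41.2
```

Request:
{"method": "play_rows", "body": {"plan": [[1,[0,0,-0.08],[0,0,0]],[1,[0,0,-0.25],[0,0,0]],[1,[0,0,-0.5],[0,0,0]],[1,[0,0,-0.75],[0,0,0]],[1,[0,0,-0.93],[0,0,0]]]}}

```text
time_s: 19.25
ee_pos: [0.4229, 0.0958, 0.3196]
ee_rot: [[0.986, 0.165, 0.001], [0.165, -0.986, 0.0], [0.001, -0.0, -1.0]]
wrist_force: [1.1, 0.1, -0.9]
finger_gap: 0.583
gripper_force: 41.8
```

```bash
python3 -c "
from h import *
s=env.get_state();print(s['finger_gap'],s['ee_pos'],s['wrist_force'])
plan((.6475,-.2366,.31,8.2),(.6475,-.2366,.24,8.2))"
```

```text
0.5831660000259435 [0.42291522 0.09580568 0.31957916] [ 1.06236045  0.11821134 -0.93482974]
-> (0.6475, -0.2366, 0.31, 8.2)
  shift [0.37, 0.811, 0.022] turn [-0.0, -0.0, 0.002]
  shift [0.375, 0.809, 0.021] turn [-0.0, -0.0, 0.003]
  shift [0.384, 0.805, 0.022] turn [-0.0, -0.0, 0.002]
-> (0.6475, -0.2366, 0.24, 8.2)
  shift [-0.001, -0.0, 0.466] turn [-0.0, -0.0, 0.0]
```

Request:
{"method": "play_rows", "body": {"plan": [[1,[0.05,0.1,0],[0,0,0]],[1,[0.12,0.25,0.005],[0,0,0]],[1,[0.2,0.43,0.01],[0,0,0.001]],[1,[0.29,0.62,0.015],[0,0,0.002]],[1,[0.37,0.811,0.022],[0,0,0.002]]]}}

```text
time_s: 19.75
ee_pos: [0.4982, -0.016, 0.3141]
ee_rot: [[0.987, 0.159, -0.0], [0.159, -0.987, 0.0], [-0.0, -0.0, -1.0]]
wrist_force: [0.0, 0.7, -0.9]
finger_gap: 0.584
gripper_force: 41.8
```

Request:
{"method": "play_rows", "body": {"plan": [[1,[0.08,0.16,0.005],[0,0,0]],[1,[0.15,0.32,0.01],[0,0,0.001]],[1,[0.23,0.48,0.015],[0,0,0.002]],[1,[0.31,0.65,0.02],[0,0,0.003]],[1,[0.375,0.809,0.021],[0,0,0.003]]]}}

```text
time_s: 20.25
ee_pos: [0.573, -0.127, 0.3106]
ee_rot: [[0.989, 0.149, -0.001], [0.149, -0.989, 0.0], [-0.001, -0.0, -1.0]]
wrist_force: [0.1, 0.7, -1.5]
finger_gap: 0.581
gripper_force: 41.8
```

Request:
{"method": "play_rows", "body": {"plan": [[1,[0.09,0.19,0.005],[0,0,0]],[1,[0.18,0.38,0.01],[0,0,0.001]],[1,[0.27,0.57,0.015],[0,0,0.002]],[1,[0.35,0.73,0.02],[0,0,0.002]],[1,[0.384,0.805,0.022],[0,0,0.002]]]}}

```text
time_s: 20.75
ee_pos: [0.648, -0.2392, 0.3069]
ee_rot: [[0.99, 0.141, -0.001], [0.141, -0.99, -0.001], [-0.001, 0.001, -1.0]]
wrist_force: [-0.7, 0.5, -1.1]
finger_gap: 0.583
gripper_force: 41.8
```

Request:
{"method": "play_rows", "body": {"plan": [[1,[0,0,0],[0,0,0]],[1,[0,0,0.1],[0,0,0]],[1,[0,0,0.24],[0,0,0]],[1,[0,0,0.38],[0,0,0]],[1,[0,0,0.44],[0,0,0]]]}}

```text
time_s: 21.25
ee_pos: [0.6462, -0.2345, 0.2389]
ee_rot: [[0.989, 0.145, -0.004], [0.145, -0.989, 0.002], [-0.004, -0.003, -1.0]]
wrist_force: [-0.8, -0.4, -0.4]
finger_gap: 0.578
gripper_force: 41.8
```

Request:
{"method": "play_rows", "body": {"plan": [[1,[0,0,0],[0,0,0]],[1,[0,0,0],[0,0,0]],[1,[0,0,0],[0,0,0]],[1,[0,0,0],[0,0,0]],[1,[0,0,0],[0,0,0]]]}}

```text
time_s: 21.75
ee_pos: [0.6478, -0.2368, 0.2425]
ee_rot: [[0.99, 0.143, 0.001], [0.143, -0.99, -0.0], [0.001, 0.0, -1.0]]
wrist_force: [-0.0, -0.8, -1.5]
finger_gap: 0.58
gripper_force: 41.8
```

```bash
python3 -c "
from h import *
im=cams.camera('side')[:,:,::-1]
cv2.imwrite('pics/c4.png',cv2.resize(im[130:230,230:400],None,fx=4.5,fy=4.5,interpolation=cv2.INTER_CUBIC))
plan((.6475,-.2366,.2328,8.2))"
```

```text
-> (0.6475, -0.2366, 0.2328, 8.2)
  shift [-0.001, -0.001, 0.064] turn [0.0, -0.0, 0.0]
```

View pics/c4.png

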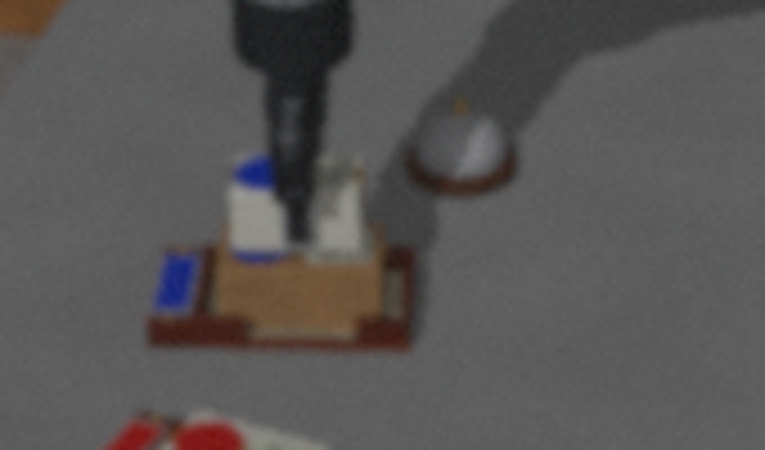

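The small parcel (crop columns 230–365) is centred over the large one (217–380). I lower it the last centimetre.

Request:
{"method": "play_rows", "body": {"plan": [[1,[0,0,0.015],[0,0,0]],[1,[0,0,0.03],[0,0,0]],[1,[0,0,0.042],[0,0,0]],[1,[0,0,0.052],[0,0,0]],[1,[0,0,0.058],[0,0,0]]]}}

```text
time_s: 22.3
ee_pos: [0.6475, -0.2367, 0.2328]
ee_rot: [[0.99, 0.143, -0.0], [0.143, -0.99, 0.0], [-0.0, -0.0, -1.0]]
wrist_force: [0.3, 0.1, -0.6]
finger_gap: 0.583
gripper_force: 41.8
```

Request:
{"method": "play_rows", "body": {"plan": [[1,[0,0,0.001],[0,0,0]],[1,[0,0,0.003],[0,0,0]],[1,[0,0,0.005],[0,0,0]],[1,[0,0,0.007],[0,0,0]],[1,[0,0,0.007],[0,0,0]]]}}

```text
time_s: 22.8
ee_pos: [0.6476, -0.2367, 0.2324]
ee_rot: [[0.99, 0.143, 0.0], [0.143, -0.99, -0.0], [0.0, 0.0, -1.0]]
wrist_force: [-1.0, -0.0, 2.7]
finger_gap: 0.577
gripper_force: 42.1
```

Contact; release and rise.

Request:
{"method": "play_rows", "body": {"plan": [[0.2,[0,0,0],[0,0,0]],[-0.3,[0,0,0],[0,0,0]],[-0.8,[0,0,0],[0,0,0]],[-1,[0,0,0],[0,0,0]],[-1,[0,0,0],[0,0,0]]]}}

```text
time_s: 23.3
ee_pos: [0.6476, -0.2367, 0.2319]
ee_rot: [[0.99, 0.143, -0.0], [0.143, -0.99, -0.0], [-0.0, 0.0, -1.0]]
wrist_force: [-0.0, 0.7, -0.9]
finger_gap: 1.002
gripper_force: 0.0
```

Request:
{"method": "play_rows", "body": {"plan": [[-1,[0,0,-0.05],[0,0,0]],[-1,[0,0,-0.15],[0,0,0]],[-1,[0,0,-0.3],[0,0,0]],[-1,[0,0,-0.45],[0,0,0]],[-1,[0,0,-0.55],[0,0,0]]]}}

```text
time_s: 23.8
ee_pos: [0.648, -0.2369, 0.3178]
ee_rot: [[0.99, 0.143, 0.003], [0.143, -0.99, -0.001], [0.003, 0.001, -1.0]]
wrist_force: [1.2, -1.7, -0.1]
finger_gap: 1.001
gripper_force: 0.0
```

```bash
python3 -c "
from h import *
plan((.4323,.3137,.30,-13.3),(.4323,.3137,.1785,-13.3))"
```

```text
-> (0.4323, 0.3137, 0.3, -13.3)
  shift [-0.18, -0.768, 0.022] turn [0.0, -0.0, 0.024]
  shift [-0.237, -0.752, 0.022] turn [0.0, -0.0, 0.024]
  shift [-0.293, -0.732, 0.022] turn [0.0, -0.0, 0.024]
  shift [-0.347, -0.708, 0.022] turn [0.0, -0.001, 0.024]
  shift [-0.399, -0.68, 0.024] turn [0.0, -0.0, 0.024]
-> (0.4323, 0.3137, 0.1785, -13.3)
  shift [-0.001, 0.0, 0.81] turn [0.0, -0.0, -0.0]
```

Request:
{"method": "play_rows", "body": {"plan": [[-1,[-0.02,-0.1,0],[0,0,0.004]],[-1,[-0.06,-0.25,0.005],[0,0,0.01]],[-1,[-0.1,-0.42,0.01],[0,0,0.015]],[-1,[-0.14,-0.6,0.015],[0,0,0.02]],[-1,[-0.18,-0.768,0.022],[0,0,0.024]]]}}

```text
time_s: 24.3
ee_pos: [0.604, -0.1255, 0.3121]
ee_rot: [[0.998, 0.068, 0.001], [0.068, -0.998, 0.0], [0.001, 0.0, -1.0]]
wrist_force: [0.1, 0.1, 0.4]
finger_gap: 0.999
gripper_force: 0.0
```

Request:
{"method": "play_rows", "body": {"plan": [[-1,[-0.05,-0.15,0.005],[0,0,0.005]],[-1,[-0.1,-0.3,0.01],[0,0,0.01]],[-1,[-0.14,-0.45,0.015],[0,0,0.015]],[-1,[-0.19,-0.6,0.02],[0,0,0.02]],[-1,[-0.237,-0.752,0.022],[0,0,0.024]]]}}

```text
time_s: 24.8
ee_pos: [0.5609, -0.0157, 0.3087]
ee_rot: [[1.0, -0.008, 0.001], [-0.008, -1.0, -0.0], [0.001, 0.0, -1.0]]
wrist_force: [1.0, 0.4, 0.6]
finger_gap: 1.001
gripper_force: 0.0
```

Request:
{"method": "play_rows", "body": {"plan": [[-1,[-0.06,-0.15,0.005],[0,0,0.005]],[-1,[-0.12,-0.29,0.01],[0,0,0.01]],[-1,[-0.18,-0.44,0.015],[0,0,0.015]],[-1,[-0.24,-0.59,0.02],[0,0,0.02]],[-1,[-0.293,-0.732,0.022],[0,0,0.024]]]}}

```text
time_s: 25.3
ee_pos: [0.5176, 0.0947, 0.3054]
ee_rot: [[0.997, -0.083, 0.001], [-0.083, -0.997, 0.0], [0.001, -0.0, -1.0]]
wrist_force: [0.8, -0.2, -0.4]
finger_gap: 1.0
gripper_force: 0.0
```

Request:
{"method": "play_rows", "body": {"plan": [[-1,[-0.07,-0.14,0.005],[0,0,0.005]],[-1,[-0.14,-0.28,0.01],[0,0,0.01]],[-1,[-0.21,-0.42,0.015],[0,0,0.015]],[-1,[-0.28,-0.57,0.02],[0,0,0.02]],[-1,[-0.347,-0.708,0.022],[0,0,0.024]]]}}

```text
time_s: 25.8
ee_pos: [0.4745, 0.2049, 0.3021]
ee_rot: [[0.988, -0.158, 0.001], [-0.158, -0.988, 0.0], [0.001, -0.001, -1.0]]
wrist_force: [0.9, -0.5, 1.3]
finger_gap: 0.996
gripper_force: 0.0
```

Request:
{"method": "play_rows", "body": {"plan": [[-1,[-0.09,-0.15,0.005],[0,0,0.005]],[-1,[-0.18,-0.31,0.01],[0,0,0.01]],[-1,[-0.27,-0.47,0.015],[0,0,0.016]],[-1,[-0.36,-0.61,0.02],[0,0,0.021]],[-1,[-0.399,-0.68,0.024],[0,0,0.024]]]}}

```text
time_s: 26.3
ee_pos: [0.4306, 0.3164, 0.2986]
ee_rot: [[0.973, -0.229, 0.0], [-0.229, -0.973, 0.002], [-0.0, -0.002, -1.0]]
wrist_force: [-0.1, -0.3, -0.0]
finger_gap: 0.996
gripper_force: 0.0
```

```bash
python3 -c "
from h import *
im=cams.camera('top')[:,:,::-1];cv2.imwrite('pics/top3.png',im)
cv2.imwrite('pics/c5.png',cv2.resize(im[170:260,310:500],None,fx=4,fy=4,interpolation=cv2.INTER_CUBIC))
s=env.get_state();print(s['joints'],s['ee_pos'])
plan((.4323,.3137,.1785,-13.3))"
```

```text
[ -37.96392596   23.51136283   -5.51285108  109.65372635    2.88192344
   46.8675224  -148.16356824] [0.43013825 0.31757027 0.29850786]
-> (0.4323, 0.3137, 0.1785, -13.3)
  shift [0.02, 0.024, 0.8] turn [-0.001, 0.0, 0.001]
```

View pics/c5.png

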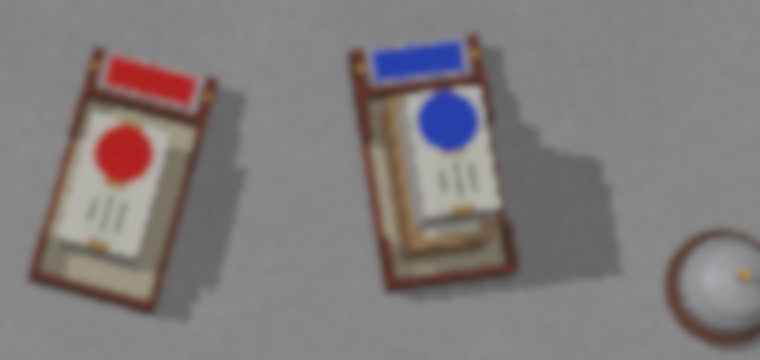

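The small parcel (crop (452,150)) sits on the large one in the blue tray, and the offset there is height parallax. Now the green parcel.

Request:
{"method": "play_rows", "body": {"plan": [[-1,[0,0,0],[0,0,0]],[-1,[0,0,0.2],[0,0,0]],[-1,[0,0,0.45],[0,0,0]],[-1,[0,0,0.68],[0,0,0]],[-1,[0,0,0.8],[0,0,0]]]}}

```text
time_s: 26.85
ee_pos: [0.432, 0.3119, 0.1757]
ee_rot: [[0.973, -0.233, -0.002], [-0.233, -0.973, -0.002], [-0.001, 0.003, -1.0]]
wrist_force: [0.1, 1.3, 0.1]
finger_gap: 1.001
gripper_force: 0.0
```

Request:
{"method": "play_rows", "body": {"plan": [[-1,[0,0,0],[0,0,0]],[-1,[0,0,0],[0,0,0]],[-1,[0,0,0],[0,0,0]],[-1,[0,0,0],[0,0,0]],[-1,[0,0,0],[0,0,0]]]}}

```text
time_s: 27.35
ee_pos: [0.4322, 0.314, 0.1787]
ee_rot: [[0.973, -0.231, 0.001], [-0.231, -0.973, 0.001], [0.001, -0.001, -1.0]]
wrist_force: [0.7, -0.4, 0.4]
finger_gap: 0.999
gripper_force: 0.0
```

Request:
{"method": "play_rows", "body": {"plan": [[-0.2,[0,0,0],[0,0,0]],[0.4,[0,0,0],[0,0,0]],[0.8,[0,0,0],[0,0,0]],[1,[0,0,0],[0,0,0]],[1,[0,0,0],[0,0,0]]]}}

```text
time_s: 27.85
ee_pos: [0.4318, 0.3139, 0.178]
ee_rot: [[0.973, -0.231, 0.0], [-0.231, -0.973, -0.0], [0.0, 0.0, -1.0]]
wrist_force: [-0.8, -0.6, 6.7]
finger_gap: 0.624
gripper_force: 43.0
```

Request:
{"method": "play_rows", "body": {"plan": [[1,[0,0,0],[0,0,0]],[1,[0,0,0],[0,0,0]],[1,[0,0,0],[0,0,0]],[1,[0,0,0],[0,0,0]],[1,[0,0,0],[0,0,0]]]}}

```text
time_s: 28.35
ee_pos: [0.4319, 0.3138, 0.178]
ee_rot: [[0.973, -0.231, 0.0], [-0.231, -0.973, -0.0], [0.0, 0.0, -1.0]]
wrist_force: [-1.3, -0.7, 6.3]
finger_gap: 0.625
gripper_force: 43.0
```

Request:
{"method": "play_rows", "body": {"plan": [[1,[0,0,-0.05],[0,0,0]],[1,[0,0,-0.15],[0,0,0]],[1,[0,0,-0.35],[0,0,0]],[1,[0,0,-0.55],[0,0,0]],[1,[0,0,-0.7],[0,0,0]]]}}

```text
time_s: 28.85
ee_pos: [0.4318, 0.3139, 0.2845]
ee_rot: [[0.973, -0.231, 0.0], [-0.231, -0.973, 0.0], [0.0, -0.001, -1.0]]
wrist_force: [1.0, -0.2, -2.9]
finger_gap: 0.625
gripper_force: 42.9
```

```bash
python3 -c "
from h import *
s=env.get_state();print(s['finger_gap'],s['ee_pos'],s['wrist_force'])
plan((.6361,.2210,.28,6.9),(.6361,.2210,.195,6.9))"
```

```text
0.6254315230522726 [0.43175812 0.31390695 0.28453923] [ 0.96165532 -0.24160007 -2.9116356 ]
-> (0.6361, 0.221, 0.28, 6.9)
  shift [0.734, 0.144, 0.015] turn [-0.0, -0.0, -0.056]
  shift [0.698, 0.27, 0.016] turn [-0.0, -0.0, -0.057]
-> (0.6361, 0.221, 0.195, 6.9)
  shift [-0.0, 0.0, 0.566] turn [-0.0, -0.0, 0.0]
```

Request:
{"method": "play_rows", "body": {"plan": [[1,[0.09,0.02,0],[0,0,-0.008]],[1,[0.23,0.05,0.005],[0,0,-0.02]],[1,[0.4,0.08,0.01],[0,0,-0.032]],[1,[0.57,0.11,0.015],[0,0,-0.045]],[1,[0.734,0.144,0.015],[0,0,-0.056]]]}}

```text
time_s: 29.35
ee_pos: [0.5346, 0.2668, 0.2804]
ee_rot: [[0.998, -0.055, -0.001], [-0.055, -0.998, -0.0], [-0.001, 0.0, -1.0]]
wrist_force: [0.0, 0.5, -3.3]
finger_gap: 0.628
gripper_force: 43.1
```

Request:
{"method": "play_rows", "body": {"plan": [[1,[0.17,0.07,0.005],[0,0,-0.014]],[1,[0.34,0.14,0.01],[0,0,-0.028]],[1,[0.5,0.2,0.015],[0,0,-0.041]],[1,[0.63,0.255,0.016],[0,0,-0.051]],[1,[0.698,0.283,0.016],[0,0,-0.057]]]}}

```text
time_s: 29.85
ee_pos: [0.6374, 0.2173, 0.2778]
ee_rot: [[0.993, 0.121, -0.0], [0.121, -0.993, -0.001], [-0.0, 0.001, -1.0]]
wrist_force: [0.6, -1.3, -2.2]
finger_gap: 0.633
gripper_force: 43.1
```

Request:
{"method": "play_rows", "body": {"plan": [[1,[0,0,0.06],[0,0,0]],[1,[0,0,0.18],[0,0,0]],[1,[0,0,0.32],[0,0,0]],[1,[0,0,0.46],[0,0,0]],[1,[0,0,0.54],[0,0,0]]]}}

```text
time_s: 30.35
ee_pos: [0.634, 0.2199, 0.1948]
ee_rot: [[0.992, 0.123, -0.004], [0.123, -0.992, -0.001], [-0.004, 0.0, -1.0]]
wrist_force: [0.1, -0.7, -2.0]
finger_gap: 0.631
gripper_force: 43.0
```

Request:
{"method": "play_rows", "body": {"plan": [[1,[0,0,0],[0,0,0]],[1,[0,0,0],[0,0,0]],[1,[0,0,0],[0,0,0]],[1,[0,0,0],[0,0,0]],[1,[0,0,0],[0,0,0]]]}}

```text
time_s: 30.85
ee_pos: [0.6363, 0.2191, 0.1979]
ee_rot: [[0.993, 0.121, 0.001], [0.121, -0.993, 0.0], [0.001, -0.0, -1.0]]
wrist_force: [0.2, 0.8, -2.6]
finger_gap: 0.627
gripper_force: 43.0
```

Request:
{"method": "play_rows", "body": {"plan": [[1,[0,0,0.02],[0,0,0]],[1,[0,0,0.04],[0,0,0]],[1,[0,0,0.06],[0,0,0]],[1,[0,0,0.073],[0,0,0]],[1,[0,0,0.082],[0,0,0]]]}}

```text
time_s: 31.35
ee_pos: [0.636, 0.219, 0.1844]
ee_rot: [[0.993, 0.122, -0.0], [0.122, -0.993, -0.0], [-0.0, 0.0, -1.0]]
wrist_force: [-0.3, 0.8, -1.1]
finger_gap: 0.628
gripper_force: 43.0
```

Request:
{"method": "play_rows", "body": {"plan": [[1,[0,0,0.003],[0,0,0]],[1,[0,0,0.006],[0,0,0]],[1,[0,0,0.009],[0,0,0]],[1,[0,0,0.011],[0,0,0]],[1,[0,0,0.011],[0,0,0]]]}}

```text
time_s: 31.85
ee_pos: [0.636, 0.2191, 0.1841]
ee_rot: [[0.993, 0.121, 0.0], [0.121, -0.993, -0.0], [0.0, 0.0, -1.0]]
wrist_force: [-4.3, -1.1, 7.4]
finger_gap: 0.629
gripper_force: 44.2
```

Contact; release, rise, back off towards the robot.

Request:
{"method": "play_rows", "body": {"plan": [[0.2,[0,0,0],[0,0,0]],[-0.3,[0,0,0],[0,0,0]],[-0.8,[0,0,0],[0,0,0]],[-1,[0,0,0],[0,0,0]],[-1,[0,0,0],[0,0,0]]]}}

```text
time_s: 32.35
ee_pos: [0.6361, 0.2191, 0.1831]
ee_rot: [[0.993, 0.121, 0.0], [0.121, -0.993, 0.0], [0.0, -0.0, -1.0]]
wrist_force: [-0.1, -0.1, 0.1]
finger_gap: 0.996
gripper_force: 0.0
```

Request:
{"method": "play_rows", "body": {"plan": [[-1,[0,0,-0.05],[0,0,0]],[-1,[0,0,-0.15],[0,0,0]],[-1,[0,0,-0.35],[0,0,0]],[-1,[0,0,-0.6],[0,0,0]],[-1,[0,0,-0.8],[0,0,0]]]}}

```text
time_s: 32.85
ee_pos: [0.6363, 0.2192, 0.3067]
ee_rot: [[0.993, 0.121, 0.002], [0.121, -0.993, 0.001], [0.002, -0.001, -1.0]]
wrist_force: [0.5, 0.1, 0.7]
finger_gap: 0.999
gripper_force: 0.0
```

Request:
{"method": "play_rows", "body": {"plan": [[-1,[-0.15,0,0],[0,0,0]],[-1,[-0.35,0,0],[0,0,0]],[-1,[-0.6,0,0],[0,0,0]],[-1,[-0.8,0,0],[0,0,0]],[-1,[-0.95,0,0],[0,0,0]]]}}

```text
time_s: 33.35
ee_pos: [0.4928, 0.2016, 0.3046]
ee_rot: [[0.993, 0.122, 0.001], [0.122, -0.993, 0.0], [0.001, -0.0, -1.0]]
wrist_force: [0.5, 0.6, -0.1]
finger_gap: 0.997
gripper_force: 0.0
```

Request:
{"method": "play_rows", "body": {"plan": [[-1,[-0.1,0,0],[0,0,0]],[-1,[-0.2,0,0],[0,0,0]],[-1,[-0.3,0,0],[0,0,0]],[-1,[-0.35,0,0],[0,0,0]],[-1,[-0.35,0,0],[0,0,0]]]}}

```text
time_s: 33.85
ee_pos: [0.442, 0.1954, 0.3041]
ee_rot: [[0.993, 0.122, 0.001], [0.122, -0.993, 0.0], [0.001, -0.0, -1.0]]
wrist_force: [-0.6, -0.3, -0.3]
finger_gap: 0.999
gripper_force: 0.0
```

```bash
python3 - <<'E'
from h import *
im=cams.camera('top')[:,:,::-1].copy();cv2.imwrite('pics/top4.png',im)
a=cv2.resize(im[172:252,230:450],None,fx=3.6,fy=3.6,interpolation=cv2.INTER_CUBIC)
s=cams.camera('side')[:,:,::-1][165:345,190:440]
s=cv2.resize(s,(a.shape[1],int(a.shape[1]/250*180)),interpolation=cv2.INTER_CUBIC)
v=np.vstack([a,s]);cv2.imwrite('pics/c6.png',cv2.resize(v,None,fx=.69,fy=.69,interpolation=cv2.INTER_AREA))
hsv=cv2.cvtColor(im,cv2.COLOR_BGR2HSV).astype(int);H,S,V=hsv.transpose(2,0,1)
st=soft(0,(S>140)&((H>35)|(H<8)))
for k,roi,h,tc,yaw,off in(("bs",(405,193,445,230),.098,(.647,-.2367),8.2,.0204),("r",(318,199,360,235),.052,(.6332,-.0129),-15.1,.0222),("g",(240,196,280,230),.058,(.6361,.2217),6.9,.0243)):
    q=cast("top",blob(st,roi),h).mean(0)[:2];y=np.radians(yaw);A=np.array([[np.cos(y),np.sin(y)],[-np.sin(y),np.cos(y)]])
    print(k,"offset in tray mm",((A@(q-tc)-[off,0])*1000).round(1))
E
```

```text
bs offset in tray mm [1.5 3.3]
r offset in tray mm [-0.5  3.1]
g offset in tray mm [0.8 0.1]
```

View pics/c6.png

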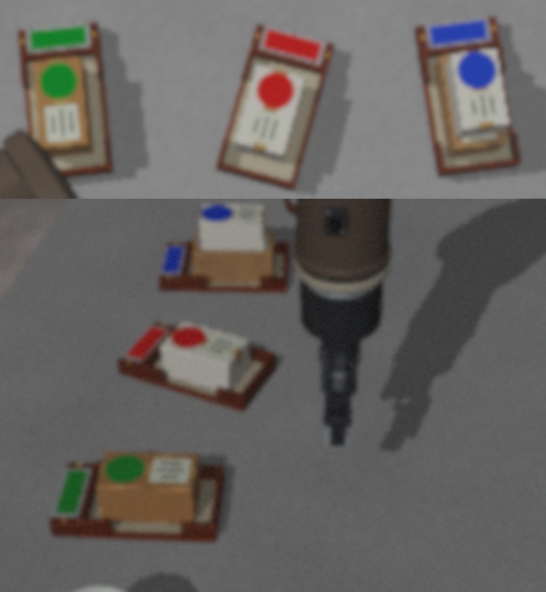

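All four parcels are flat, label up and inside the rims: green at top-crop (60,105), red (270,105) and the blue stack (470,95). The stack is lined up to about 0.5 mm.

```bash
python3 -c "
from h import *
print(order.job_done())"
```

```text
the job is handed in; nothing more can be done
None
```

I handed the job in at about 34 s: all four parcels lie flat and label up in their matching trays, with the small blue one squarely on the large one (about 0.5 mm off by camera), and the mug, bell and tape were not touched.

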